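# Change the batch in the drying cabinet

### The job

Change the batch in the pottery drying cabinet: raise the sash all the way by its blue bar, draw the rack fully out by its yellow bar, take any white dry pots off it and stand them upright on the dark wooden ware board, and stand every brown fresh pot upright on the rack's black mat, each with its middle well over the mat. Then, with all that done, slide the rack fully home and only after that bring the sash down until it is fully shut, with the pots still standing. Leave the tumbler and the other things on the table where they are.

Things in the scene. Friction and masses are not known exactly. Their poses are not given: they have to be found in the camera images.
- cabinet: clear-walled drying cabinet, aluminium frame, fixed to the table, 350 mm wide outside; origin on the table under the middle of its front opening, which the sash closes; its inside runs along its own +x, away from the robot, for 200 mm, so that -x points out of the opening; y along the opening. Its roof is 171 mm above the table (a grey fan unit on it reaches 210 mm). Two guide posts, 30 by 22 mm, 350 mm high, stand at its y = -177 and +177 mm, x = 0. Inner width 348 mm
- sash (a joint): height of the clear vertical sash in m: 0 is fully shut (bottom edge 5 mm above the rack's top), 0.14 is fully raised (against a stop). It stays at whatever height it is left; about 10 N lifts it, about 3 N lowers it, more when moved fast. The sash is 12 mm thick; fully raised its bottom edge is 175 mm above the table and it still stands in the plane of the opening
- sash_grip (a point): middle of the sash's blue grab bar, a round bar 14 mm thick and 120 mm long along the cabinet's y, held up by a post at each end with a 40 mm gap beneath it, on top of the sash; 205 mm above the table when shut, 345 mm when raised. Axes as the cabinet's
- rack (a joint): how far the sliding rack is drawn out of the cabinet in m: 0 is fully home, 0.18 is fully out (stops at both ends). It slides along the cabinet's -x as it grows, about 3 N, more when moved fast, and stays where it is left
- rack_grip (a point): middle of the rack's yellow grab bar, a round bar 14 mm thick and 100 mm long along the cabinet's y, on a post at each end, 75 mm above the table and 45 mm above the rack's top; it stays outside the sash, 80 mm in front of it when the rack is home and 260 mm when fully out. Axes as the cabinet's
- rack_mat (a point): middle of the thin black rubber mat on the rack's steel top, 80 mm long along the cabinet's x and 300 mm along y, at the rack's top, 30 mm above the table; its axes are as the cabinet's. 88 mm behind the sash when the rack is home, 92 mm in front of it when fully out. The steel plate itself is 310 mm wide and goes 77 mm behind the mat's middle
- ware_board: dark wooden ware board, fixed, 340 mm along its x, 160 mm along its y, 18 mm thick; origin at the middle of its underside. The blue tumbler stands on its +x end
- fresh_tray: white plastic tray board, fixed, 340 by 160 by 18 mm, where the fresh pots stand in a row along its x at the start; origin at the middle of its underside
- fresh0: brown terracotta-coloured fresh pot, 160 g (may vary), one, two or three of these are present; a small round plant pot with an attached saucer foot: saucer 76 mm wide and 7 mm thick, above it a straight round body 54 mm wide up to the rim, 56 mm high in all, stands upright; origin at the middle of its underside, z up
- fresh1: brown terracotta-coloured fresh pot, 160 g (may vary), one, two or three of these are present; a small round plant pot with an attached saucer foot: saucer 76 mm wide and 7 mm thick, above it a straight round body 54 mm wide up to the rim, 56 mm high in all, stands upright; origin at the middle of its underside, z up
- fresh2: brown terracotta-coloured fresh pot, 160 g (may vary), one, two or three of these are present; a small round plant pot with an attached saucer foot: saucer 76 mm wide and 7 mm thick, above it a straight round body 54 mm wide up to the rim, 56 mm high in all, stands upright; origin at the middle of its underside, z up
- dry0: white dry pot, 130 g (may vary), none, one or two of these are present, standing on the rack in the cabinet at the start; a small round plant pot with an attached saucer foot: saucer 76 mm wide and 7 mm thick, above it a straight round body 54 mm wide up to the rim, 56 mm high in all, stands upright; origin at the middle of its underside, z up
- dry1: white dry pot, 130 g (may vary), none, one or two of these are present, standing on the rack in the cabinet at the start; a small round plant pot with an attached saucer foot: saucer 76 mm wide and 7 mm thick, above it a straight round body 54 mm wide up to the rim, 56 mm high in all, stands upright; origin at the middle of its underside, z up
- tumbler: blue glazed tumbler, 64 mm wide, 100 mm high, standing near one end of the ware board (about 110 mm from its middle along the board's +x); origin at the middle of its underside. A bystander: leave it where it is
- glaze_jar: jar with white lid, 80 mm wide, 100 mm high; origin under its middle. A bystander
- slip_bottle: bottle with red cap, 66 mm wide, 170 mm high; origin under its middle. A bystander
- oxide_can: can, 70 mm wide, 90 mm high; origin under its middle. A bystander
- wax_tin: low green tin, 70 mm wide, 50 mm high; origin under its middle. A bystander
Not all that is in view belongs to the job. Leave any pink look-alike of the fresh0 alone.

How it is judged (in metres and radians):
On the way, in this order (a step that is already met when the one before it is completed fails the run):
1. the sash is raised all the way (value of joint sash above 0.125 m), for 0.2 s.
2. the rack is drawn fully out, the sash still up (value of joint rack above 0.16 m and value of joint sash above 0.11 m), for 0.2 s.
3. with the rack out, every white pot stands on the ware board and every brown pot stands on the rack's mat (value of joint rack above 0.1 m and x of fresh0 in the frame of rack_mat between -0.041 and 0.041 m and y of fresh0 in the frame of rack_mat between -0.151 and 0.151 m and z of fresh0 in the frame of rack_mat between -0.006 and 0.008 m and angle between each of fresh0, fresh1, fresh2, dry0, dry1's own z axis and vertical below 0.15 rad and x of fresh1 in the frame of rack_mat between -0.041 and 0.041 m and y of fresh1 in the frame of rack_mat between -0.151 and 0.151 m and z of fresh1 in the frame of rack_mat between -0.006 and 0.008 m and x of fresh2 in the frame of rack_mat between -0.041 and 0.041 m and y of fresh2 in the frame of rack_mat between -0.151 and 0.151 m and z of fresh2 in the frame of rack_mat between -0.006 and 0.008 m and x of dry0 in the frame of ware_board between -0.165 and 0.165 m and y of dry0 in the frame of ware_board between -0.076 and 0.076 m and z of dry0 in the frame of ware_board between 0.012 and 0.026 m and x of dry1 in the frame of ware_board between -0.165 and 0.165 m and y of dry1 in the frame of ware_board between -0.076 and 0.076 m and z of dry1 in the frame of ware_board between 0.012 and 0.026 m), for 0.2 s.
4. the rack is fully home while the sash is still up (value of joint rack below 0.01 m and value of joint sash above 0.08 m), for 0.2 s.
5. the sash is fully shut (value of joint sash below 0.008 m), for 0.2 s.
At the end, for the whole second after the job is handed in: Sash shut within 8 mm, rack home within 10 mm; every brown pot stands upright (0.15 rad) on the rack with its middle over the black mat, every white pot upright on the ware board with its middle at least 4 mm inside the edge, all at rest (value of joint rack below 0.01 m and value of joint sash below 0.008 m and x of fresh0 in the frame of rack_mat between -0.041 and 0.041 m and y of fresh0 in the frame of rack_mat between -0.151 and 0.151 m and z of fresh0 in the frame of rack_mat between -0.006 and 0.008 m and angle between each of fresh0, fresh1, fresh2, dry0, dry1's own z axis and vertical below 0.15 rad and x of fresh1 in the frame of rack_mat between -0.041 and 0.041 m and y of fresh1 in the frame of rack_mat between -0.151 and 0.151 m and z of fresh1 in the frame of rack_mat between -0.006 and 0.008 m and x of fresh2 in the frame of rack_mat between -0.041 and 0.041 m and y of fresh2 in the frame of rack_mat between -0.151 and 0.151 m and z of fresh2 in the frame of rack_mat between -0.006 and 0.008 m and x of dry0 in the frame of ware_board between -0.165 and 0.165 m and y of dry0 in the frame of ware_board between -0.076 and 0.076 m and z of dry0 in the frame of ware_board between 0.012 and 0.026 m and x of dry1 in the frame of ware_board between -0.165 and 0.165 m and y of dry1 in the frame of ware_board between -0.076 and 0.076 m and z of dry1 in the frame of ware_board between 0.012 and 0.026 m and linear speed of each of fresh0, fresh1, fresh2, dry0, dry1 below 0.03 m/s); the robot touches nothing.
It fails at once if the tumbler or another bystander on the table is moved more than 40 mm (distance of any of tumbler, glaze_jar, slip_bottle, oxide_can, wax_tin from where it was at the start of the episode above 0.04 m).
Of fresh0, fresh1, fresh2, dry0, dry1 only 3 to 5 are there at a start; the rules pass over those that are not, and their reading is None.
At some moment in a run one of fresh0, fresh1, fresh2, dry0, dry1 may be knocked a few centimetres aside while the robot is not near it.
It also fails if it takes over 210 s, if anything falls off the work surface, if the arm or the gripper's body presses on something with over 40 N, if the wrist force passes 120 N, or if a joint passes its speed limit or range.

### The arm

A 7-joint arm with a two-finger parallel gripper is mounted at the origin on the work surface. World frame = base frame: x ahead of the robot, y to its left, z up, the work surface at z = 0. Lengths are in mm, angles in rad, forces in N, time in s.
With the tool pointing down it reaches from about 400 to 875 mm from the base axis. Payload 4.4 kg.
Tool frame: the origin (TCP) lies at the very end of the fingers, on their centre line; the grasp point (between the pads) lies 19 mm behind it (ctrl.grasp_offset is the distance from the TCP to the grasp point, in mm); z points along the fingers, y is the line along which they close (so a half turn about z gives the same grasp; the last joint's range is limited). The gripper opens to 85 mm and grips with 20 to 120 N. Pads are 22 mm wide; open, the fingers measure 114 mm over their backs; the gripper's body (76 mm by 85 mm) begins 54 mm behind the grasp point. The pads swing forward as they close: fully open they stand 13 mm farther back than shut.
Start: joints at [-1.352, 0.628, 0.038, 1.517, -0.027, 0.996, -0.02], TCP at [182.603, 623.838, 231.313] pointing down, gripper open.
Joint ranges: [-3.06, 3.06], [-0.37, 2.12], [-1.25, 1.32], [0.18, 2.47], [-1.1, 4.24], [0.23, 1.98], [-2.94, 2.94]. Speed limits (rad/s): [2.57, 2.57, 3.14, 3.14, 3.14, 3.14, 3.14].

### API

Orientations are given as [roll, pitch, yaw] about the fixed x, y, z axes, in that order (R = Rz(yaw) Ry(pitch) Rx(roll)).
In Python, from cell import status, cams, ctrl gives the robot as it stands.
- The arm moves only by the tool move_arm, never from a script. Its argument "plan" is a list of rows, each a list of 3 entries, a list of its own where there are three numbers: the shift along the world's x, y, z in mm, then the turn, a rotation vector about the world's x, y, z in degrees, then the opening, from 0 (shut) to 1 (fully open). In form: [[[x, y, z], [wx, wy, wz], gripper], ...]. A call has 1 to 10 rows; each row shifts and turns the commanded pose from where the row before left it; what a row does not reach is not made up. A row lasts 1/8 s, in which the tool goes at most 62.5 mm and 10.7 degrees, less where a joint would pass 70% of its speed; a pose out of reach is approached as far as the arm can. A call with a gripper value outside its range is refused whole. The fingers move at their own pace and stop on an object; the grip force is fixed at half the most. Time passes only in rows, so rows that do not move let the fingers close. It gives the time, the measured TCP pose, the force, the opening and the grip force at its end, in the units of the state.
- status.read_state(): the state, without advancing time (a new reading comes with each control period).
- cams.get_image(name): name is "scene" or "top" or "wrist"; returns the picture (420x560x3 uint8, blue, green, red); there is no depth.
- cams.camera_params(name): a dict with "K" (3x3 intrinsics, pixels), "k1" (the pictures are not rectified: a ray, as slopes to the right and down, at radius r is drawn at 1 + k1 r^2 times it, then the intrinsics apply), "pose" (4x4, takes a point from camera to world coordinates); the wrist camera has in their place "tool_from_camera" (4x4, takes a point from camera to tool coordinates, whose origin is the TCP and whose axes are the flange's). Camera axes: x right, y down, z forward; pixel columns grow to the right and rows downward; lengths in mm; the calibration is good to about 2 mm. A picture is of the moment at which its call begins: read the wrist's pose just before it. camera_params takes no time and is no camera call.
- ctrl.finish_job(): hands the job in; it is judged then, once.
The state is a dict: "clock": time; "qpos": joint angles; "qd": joint speeds; "tau": joint torques, N m; "eef_pos": TCP position; "tool_rot": TCP orientation; "force": force on the tool from outside, world axes, zero at the start; "torque": the same for the moment, N m; "width": finger opening in mm; "gripper_force": force on a finger pad.
Only numpy, scipy, OpenCV 4.12 (cv2) and the standard library are available. Lean on these libraries where they do the work, as an engineer would, in place of code of your own. Each camera call takes 0.05 s, during which the arm holds its last target. There are 200 camera calls.

## Working session

There is one attempt and no reset: what is moved stays moved. The work goes in short steps, Python scripts to look and compute and a tool call to move; the robot and the scene stay as the last step left them, time stands still between calls to the robot, and variables do not carry over. Pictures are saved under pics/ and viewed, at most 14 in all, crops included, and the job is handed in when it is done.

Besides the shell and the picture viewer there is one more tool, called after "Call:" by a JSON object that holds its "op" and its "data", one argument or row to a line. move_arm: Moves the arm, as the interface text tells. Its arguments: {"type":"object","properties":{"plan":{"type":"array","items":{"type":"array"}}},"required":["plan"]}

```bash
ls; mkdir -p pics; cat > h.py <<'E'
import numpy as np, cv2
from cell import status, cams, ctrl
from scipy.spatial.transform import Rotation as R
def snap(n,f):
    s=status.read_state(); im=cams.get_image(n); cv2.imwrite('pics/'+f,im); return s,im
def ray(name,px,s=None):
    p=cams.camera_params(name); K=p['K']; k1=p['k1']
    d=np.linalg.inv(K)@np.array([px[0],px[1],1.]); r0=np.hypot(d[0],d[1]); r=r0
    for _ in range(30): r=r0/(1+k1*r*r)
    d[:2]*= r/r0 if r0>0 else 1
    if name=='wrist':
        T=np.eye(4); T[:3,:3]=R.from_euler('xyz',s['tool_rot']).as_matrix(); T[:3,3]=s['eef_pos']
        M=T@np.array(p['tool_from_camera'])
    else: M=np.array(p['pose'])
    return M[:3,3],M[:3,:3]@d
def at(name,px,z,s=None):
    o,d=ray(name,px,s); return (o+d*(z-o[2])/d[2]).round(1)
def proj(name,P,s=None):
    p=cams.camera_params(name)
    if name=='wrist':
        T=np.eye(4); T[:3,:3]=R.from_euler('xyz',s['tool_rot']).as_matrix(); T[:3,3]=s['eef_pos']
        M=T@np.array(p['tool_from_camera'])
    else: M=np.array(p['pose'])
    c=np.linalg.inv(M)@np.append(P,1.); a=c[:2]/c[2]; a=a*(1+p['k1']*(a@a)); return (np.array(p['K'])@np.append(a,1))[:2].round(1)
E
python3 - <<'E'
from h import *
s,a=snap('scene','s0.png'); _,b=snap('top','t0.png')
cv2.imwrite('pics/t0b.png',cv2.resize(b,(800,600),interpolation=2));cv2.imwrite('pics/s0b.png',cv2.resize(a,(800,600),interpolation=2))
print(s); 
for n in('scene','top','wrist'): print(cams.camera_params(n))
E
```

```text
pics
{'clock': 0.0, 'qpos': array([-1.35180134,  0.62934451,  0.0384405 ,  1.5183913 , -0.02697498,
        0.99629896, -0.02001482]), 'qd': array([-4.53538673e-04, -5.92516716e-04, -2.53616228e-05, -8.60898821e-04,
       -1.50561845e-03,  2.32139615e-03, -1.22252681e-03]), 'tau': array([-1.84781607e-04, -5.63406944e+01,  1.22622807e+00, -1.93447387e+01,
        1.09674680e-02,  1.05470579e-02, -3.89561706e-06]), 'eef_pos': array([182.42419819, 623.21107967, 230.38267345]), 'tool_rot': array([-3.13966909e+00,  4.60197490e-05,  2.85679715e+00]), 'force': array([-1.1295754 , -0.39933956, -0.08319707]), 'torque': array([0.00884433, 0.00055875, 0.04935235]), 'gripper_force': 0.0, 'width': 85.59659277579273}
{'K': array([[385.99900634,   0.        , 280.32205064],
       [  0.        , 385.99900634, 211.29746579],
       [  0.        ,   0.        ,   1.        ]]), 'k1': -0.09426050894538339, 'pose': array([[ 4.99022236e-01,  8.23716341e-01, -2.69199178e-01,
         9.05630258e+02],
       [ 8.66581828e-01, -4.73050339e-01,  1.58931788e-01,
        -2.27510162e+02],
       [ 3.56994904
[... 543 characters left out ...]
3, -1.31149153e-01, -9.91361969e-01,
         1.42623995e+03],
       [ 0.00000000e+00,  0.00000000e+00,  0.00000000e+00,
         1.00000000e+00]])}
{'K': array([[308.71811288,   0.        , 283.71732627],
       [  0.        , 308.71811288, 209.57621224],
       [  0.        ,   0.        ,   1.        ]]), 'k1': -0.06496339908538387, 'tool_from_camera': array([[ 1.59668247e-04, -9.59456126e-01, -2.81857971e-01,
         7.15098425e+01],
       [ 9.99999590e-01,  4.04409407e-04, -8.10141719e-04,
        -3.12213983e-01],
       [ 8.91281451e-04, -2.81857726e-01,  9.59455798e-01,
        -1.43654935e+02],
       [ 0.00000000e+00,  0.00000000e+00,  0.00000000e+00,
         1.00000000e+00]])}
```

View pics/t0b.png

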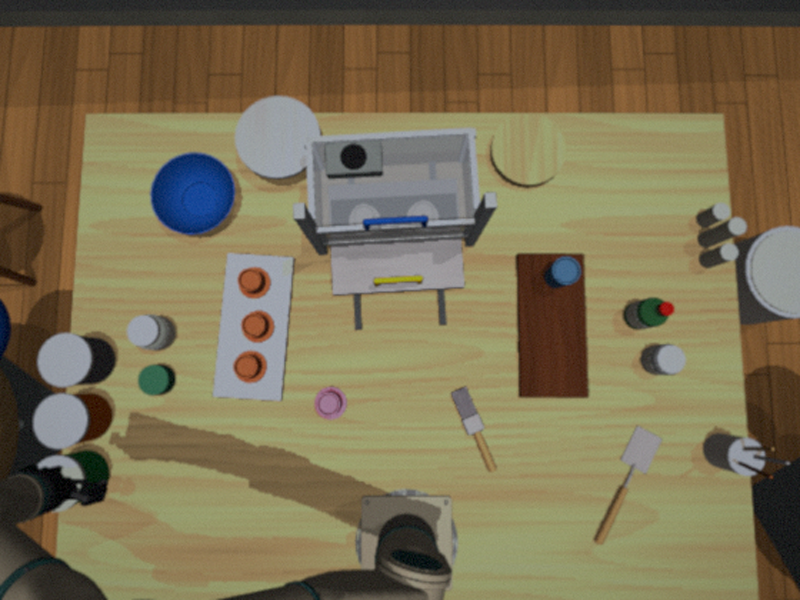

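View pics/s0b.png

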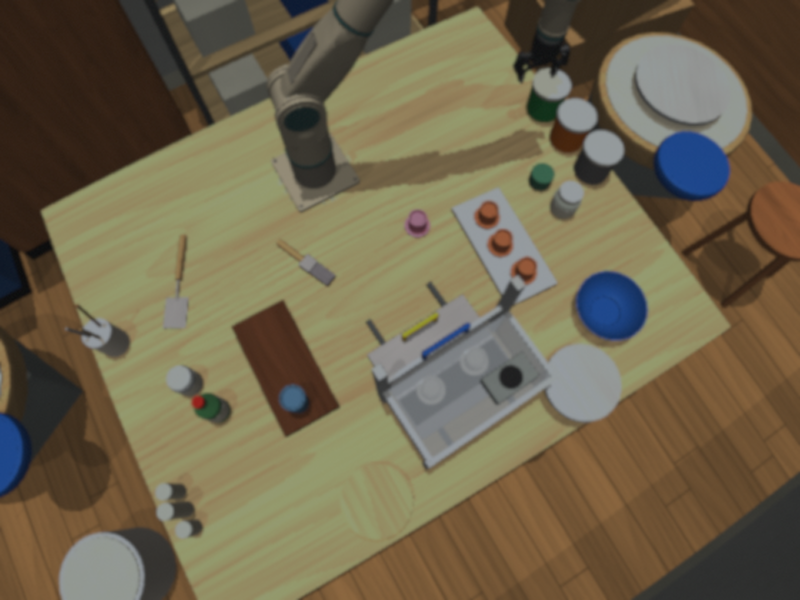

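Top view (800x600): brown pots on the white tray at (253,282), (257,325), (250,367). The pink look-alike is at (331,403), to be left alone. Two white pots show inside the cabinet at (362,215) and (424,215). The blue bar is at (395,221) and the blue bowl at (193,193) isn't part of the job. The yellow bar is at (398,280). The ware board is at (552,325), with the tumbler at (563,271). A closer crop next.

```bash
python3 - <<'E'
from h import *
b=cv2.imread('pics/t0.png')[80:290,140:420]
cv2.imwrite('pics/c0.png',cv2.resize(b,(800,600),interpolation=2))
f=1/1.42857
for n,px,z in [('blueL',(366,223),205),('blueR',(427,219),205),('yelL',(375,281),75),('yelR',(421,279.5),75),('f0',(253,282),56),('f1',(257,325),56),('f2',(250,367),56),('d0',(363,213),86),('d1',(424,213),86),
 ('wb1',(517,254),18),('wb2',(585,254),18),('wb3',(587,397),18),('wb4',(519,397),18),('tum',(564,271),100),('pink',(331,401),56),('jar',(148,332),100),('tin',(155,379),50),('can',(668,359),90)]:
    print(n,at('top',(px[0]*f,px[1]*f),z))
E
```

```text
blueL [690.4  86.4 205. ]
blueR [698.6 -40.4 205. ]
yelL [588.2  72.7  75. ]
yelR [591.3 -31.7  75. ]
f0 [589.4 354.4  56. ]
f1 [490.2 342.4  56. ]
f2 [395.2 355.6  56. ]
d0 [743.7 100.2  86. ]
d1 [743.4 -39.3  86. ]
wb1 [ 661.  -262.9   18. ]
wb2 [ 660.7 -425.3   18. ]
wb3 [ 324.5 -415.6   18. ]
wb4 [ 325.1 -258.2   18. ]
tum [ 606.  -350.7  100. ]
pink [319.1 171.4  56. ]
jar [471.8 572.7 100. ]
tin [368.5 572.3  50. ]
can [ 409.7 -577.2   90. ]
```

View pics/c0.png

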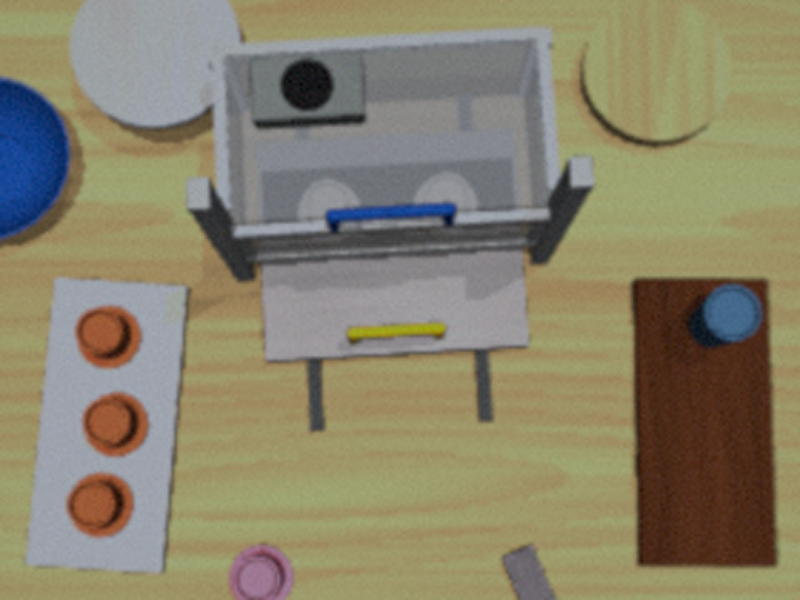

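```bash
python3 - <<'E'
from h import *
for n,px,z in [('blueL',(333,217),205),('blueR',(451,211),205),('yelL',(353,334),75),('yelR',(441,329),75),('rackFL',(267,360),30),('rackFR',(527,346),30),('postL',(200,193),350),('postR',(581,171),350),
('f0t',(101,331),56),('f1t',(112,422),56),('f2t',(95,503),56),('f0s',(108,337),7),('f1s',(115,424),7),('f2s',(100,505),7),
 ('roofBL',(213,55),171),('roofBR',(550,33),171),('d0',(328,208),37),('d1',(448,200),37)]:
    print(n,at('top',(140+px[0]/2.857,80+px[1]/2.857),z))
E
```

```text
blueL [690.9  85.3 205. ]
blueR [697.  -37.3 205. ]
yelL [587.5  69.3  75. ]
yelR [593.  -30.6  75. ]
rackFL [563.8 171.5  30. ]
rackFR [ 579.5 -132.8   30. ]
postL [677.3 199.5 350. ]
postR [ 697.3 -151.   350. ]
f0t [594.6 360.3  56. ]
f1t [489.6 344.6  56. ]
f2t [397.9 361.3  56. ]
f0s [594.9 364.1   7. ]
f1s [491.  352.7   7. ]
f2s [396.  367.7   7. ]
roofBL [880.6 218.9 171. ]
roofBR [ 904.8 -148.6  171. ]
d0 [744.  100.8  37. ]
d1 [753.4 -41.3  37. ]
```

Call:
{"op": "move_arm", "data": {
  "plan": [
    [[16, -37, 5], [0, 0, -7], 1],
    [[16, -37, 5], [0, 0, -7], 1],
    [[16, -37, 5], [0, 0, -7], 1],
    [[16, -37, 5], [0, 0, -7], 1],
    [[16, -37, 5], [0, 0, -7], 1],
    [[16, -37, 5], [0, 0, -7], 1],
    [[16, -37, 5], [0, 0, -7], 1],
    [[16, -37, 5], [0, 0, -7], 1],
    [[16, -37, 5], [0, 0, -7], 1],
    [[16, -37, 5], [0, 0, -7.5], 1]
  ]
}}

```text
clock: 1.35
eef_pos: [342.8, 252.5, 281.4]
tool_rot: [-3.141, 0.0, 1.622]
force: [-0.5, -0.2, -0.3]
width: 85.4
gripper_force: 0.0
```

Call:
{"op": "move_arm", "data": {
  "plan": [
    [[17, -37, 0], [0, 0, 0], 1],
    [[17, -37, 0], [0, 0, 0], 1],
    [[17, -37, 0], [0, 0, 0], 1],
    [[17, -37, 0], [0, 0, 0], 1],
    [[17, -37, 0], [0, 0, 0], 1],
    [[17, -37, 0], [0, 0, 0], 1],
    [[0, 0, 0], [0, 0, 0], 1]
  ]
}}

```text
clock: 2.22
eef_pos: [445.4, 28.6, 281.3]
tool_rot: [3.141, 0.002, 1.62]
force: [-0.3, 0.2, -0.5]
width: 85.5
gripper_force: 0.0
```

Call:
{"op": "move_arm", "data": {
  "plan": [
    [[30, 0, 0], [0, 0, 0], 1],
    [[40, -1, 0], [0, 0, 0], 1],
    [[40, -1, 0], [0, 0, 0], 1],
    [[40, -1, 0], [0, 0, 0], 1],
    [[40, -1, 0], [0, 0, 0], 1],
    [[30, -1, 0], [0, 0, 0], 1],
    [[28, 0, 0], [0, 0, 0], 1],
    [[0, 0, 0], [0, 0, 0], 1]
  ]
}}

```text
clock: 3.22
eef_pos: [693.2, 28.2, 279.8]
tool_rot: [-3.14, -0.0, 1.628]
force: [-0.6, 0.6, -0.5]
width: 85.4
gripper_force: 0.0
```

```bash
python3 - <<'E'
from h import *
s,a=snap('wrist','w0.png'); _,t=snap('scene','s1.png')
print(s['eef_pos'],s['tool_rot'])
b=t[180:340,240:400]
cv2.imwrite('pics/w0b.png',np.hstack([a,cv2.resize(b,(240,240))if 0 else np.zeros((420,10,3),np.uint8)]))
for P in [(690.9,85,205),(697,-37,205),(694,24,205)]: print(proj('wrist',P,s))
E
```

```text
[693.15794819  28.18051509 279.81762424] [-3.14025551e+00 -2.32877458e-04  1.62776315e+00]
[285.3 140.6]
[284.  295.3]
[284.7 223.9]
```

View pics/w0b.png

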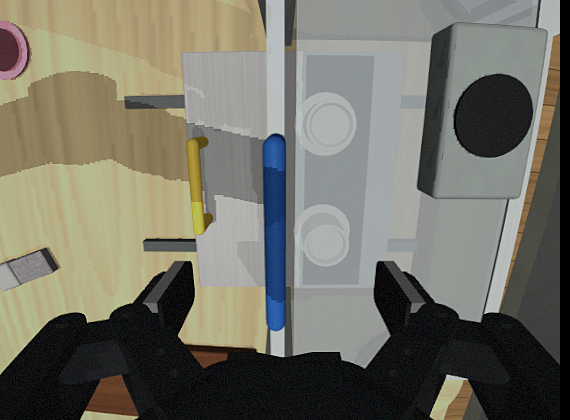

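```bash
python3 - <<'E'
from h import *
s=status.read_state()
for n,p,z in [('bl',(274,141),205),('br',(276,324),205),('ya',(194,146),75),('yb',(200,226),75),('d0',(330,122),86),('d1',(326,243),86),('d0b',(328,124),37)]: print(n,at('wrist',p,z,s))
E
```

```text
bl [681.4  83.8 205. ]
br [690.1 -65.9 205. ]
ya [588.2  64.7  75. ]
yb [593.2 -30.1  75. ]
d0 [736.2  98.9  86. ]
d1 [744.8 -38.8  86. ]
d0b [741.   96.4  37. ]
```

```bash
python3 - <<'E'
from h import *
s=status.read_state()
def tri(l):
    A=np.zeros((3,3));b=np.zeros(3);os=[]
    for n,p in l:
        o,d=ray(n,p,s);d=d/np.linalg.norm(d);M=np.eye(3)-np.outer(d,d);A+=M;b+=M@o;os.append((o,M))
    P=np.linalg.solve(A,b);return P.round(1),[np.linalg.norm(M@(P-o)).round(1) for o,M in os]
f=lambda u,v:(140+u/2.857,80+v/2.857)
for a,w in [((333,217),(274,146)),((451,211),(276,322)),((392,214),(275,237))]: print(tri([('top',f(*a)),('wrist',w)]))
for a,w in [((353,334),(194,146)),((441,329),(200,226))]: print(tri([('top',f(*a)),('wrist',w)]))
E
```

```text
(array([682.5,  83.3, 238.7]), [np.float64(0.2), np.float64(0.2)])
(array([688.6, -36.1, 241.8]), [np.float64(1.1), np.float64(1.1)])
(array([686.1,  24. , 235. ]), [np.float64(0.2), np.float64(0.2)])
(array([587.9,  67. ,  76.6]), [np.float64(2.3), np.float64(2.3)])
(array([593. , -30.6,  74. ]), [np.float64(0.1), np.float64(0.1)])
```

Call:
{"op": "move_arm", "data": {
  "plan": [
    [[-7, -4, 0], [0, 0, 0], 1],
    [[0, 0, -20], [0, 0, 0], 1],
    [[0, 0, -20], [0, 0, 0], 1],
    [[0, 0, -20], [0, 0, 0], 1],
    [[0, 0, 0], [0, 0, 0], 0],
    [[0, 0, 0], [0, 0, 0], 0],
    [[0, 0, 0], [0, 0, 0], 0],
    [[0, 0, 0], [0, 0, 0], 0],
    [[0, 0, 0], [0, 0, 0], 0],
    [[0, 0, 0], [0, 0, 0], 0]
  ]
}}

```text
clock: 4.58
eef_pos: [687.7, 22.9, 222.5]
tool_rot: [3.137, 0.0, 1.627]
force: [5.0, -0.1, 1.3]
width: 11.6
gripper_force: 58.5
```

Call:
{"op": "move_arm", "data": {
  "plan": [
    [[0, 0, 5], [0, 0, 0], 0],
    [[0, 0, 10], [0, 0, 0], 0],
    [[0, 0, 12], [0, 0, 0], 0],
    [[0, 0, 12], [0, 0, 0], 0],
    [[0, 0, 12], [0, 0, 0], 0],
    [[0, 0, 12], [0, 0, 0], 0],
    [[0, 0, 12], [0, 0, 0], 0],
    [[0, 0, 12], [0, 0, 0], 0],
    [[0, 0, 10], [0, 0, 0], 0],
    [[0, 0, 5], [0, 0, 0], 0]
  ]
}}

```text
clock: 5.82
eef_pos: [687.6, 22.9, 322.2]
tool_rot: [3.138, 0.001, 1.627]
force: [10.4, -0.6, -10.0]
width: 12.0
gripper_force: 58.6
```

Call:
{"op": "move_arm", "data": {
  "plan": [
    [[0, 0, 3], [0, 0, 0], 0],
    [[0, 0, 0], [0, 0, 0], 0],
    [[0, 0, 0], [0, 0, 0], 0]
  ]
}}

```text
clock: 6.2
eef_pos: [687.6, 22.9, 325.3]
tool_rot: [3.138, 0.001, 1.627]
force: [9.5, -0.4, -6.8]
width: 12.0
gripper_force: 58.9
```

Call:
{"op": "move_arm", "data": {
  "plan": [
    [[0, 0, 4], [0, 0, 0], 0],
    [[0, 0, 0], [0, 0, 0], 0]
  ]
}}

```text
clock: 6.45
eef_pos: [687.6, 22.9, 329.2]
tool_rot: [3.138, 0.001, 1.627]
force: [9.1, 0.5, -7.7]
width: 11.9
gripper_force: 58.9
```

Call:
{"op": "move_arm", "data": {
  "plan": [
    [[0, 0, 4], [0, 0, 0], 0],
    [[0, 0, 0], [0, 0, 0], 0]
  ]
}}

```text
clock: 6.7
eef_pos: [687.6, 22.9, 330.8]
tool_rot: [3.14, 0.001, 1.626]
force: [12.7, -0.8, -17.3]
width: 11.9
gripper_force: 61.5
```

```bash
python3 - <<'E'
from h import *
_,a=snap('scene','s2.png');cv2.imwrite('pics/s2c.png',cv2.resize(a[170:350,200:440],(800,600),interpolation=2))
E
```

```text
(no output)
```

View pics/s2c.png

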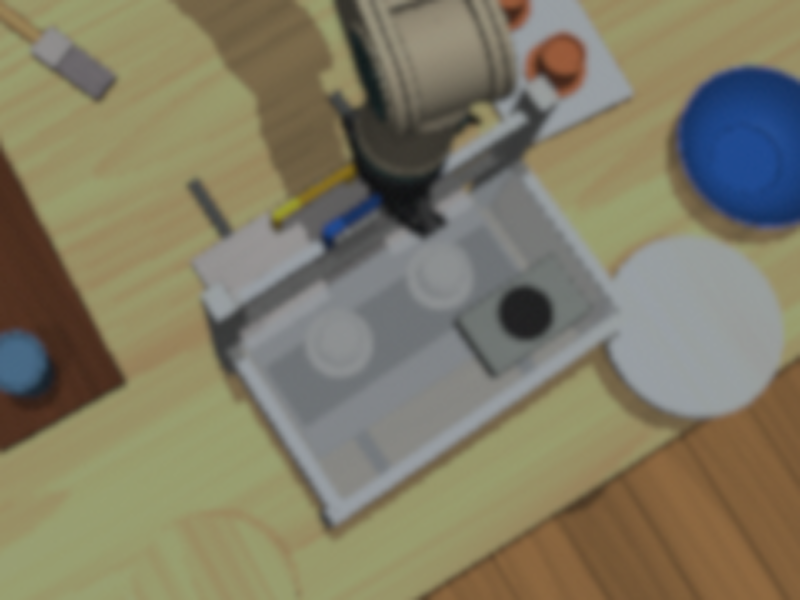

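The sash is against its stop: force rose to 17 N and the arm lagged. The crop shows the bar up in the gripper. Release and go to the yellow bar.

Call:
{"op": "move_arm", "data": {
  "plan": [
    [[0, 0, 0], [0, 0, 0], 1],
    [[0, 0, 0], [0, 0, 0], 1],
    [[0, 0, 0], [0, 0, 0], 1],
    [[0, 0, 0], [0, 0, 0], 1],
    [[0, 0, 15], [0, 0, 0], 1],
    [[0, 0, 25], [0, 0, 0], 1],
    [[0, 0, 25], [0, 0, 0], 1],
    [[0, 0, 0], [0, 0, 0], 1]
  ]
}}

```text
clock: 7.75
eef_pos: [686.7, 22.3, 402.7]
tool_rot: [3.136, 0.001, 1.626]
force: [0.3, -0.0, -0.8]
width: 85.6
gripper_force: 0.0
```

Call:
{"op": "move_arm", "data": {
  "plan": [
    [[-40, 0, 0], [0, 0, 0], 1],
    [[-40, 0, 0], [0, 0, 0], 1],
    [[-40, 0, 0], [0, 0, 0], 1],
    [[-40, 0, 0], [0, 0, 0], 1],
    [[0, 0, -50], [0, 0, 0], 1],
    [[0, 0, -50], [0, 0, 0], 1],
    [[0, 0, -50], [0, 0, 0], 1],
    [[0, 0, -50], [0, 0, 0], 1],
    [[0, 0, 0], [0, 0, 0], 1]
  ]
}}

```text
clock: 8.88
eef_pos: [522.5, 22.9, 196.4]
tool_rot: [-3.133, 0.0, 1.626]
force: [0.1, -0.6, -0.1]
width: 85.4
gripper_force: 0.0
```

```bash
python3 - <<'E'
from h import *
s,a=snap('wrist','w1.png'); _,a2=snap('top','t1.png'); _,a3=snap('scene','s3.png')
print(s['eef_pos'],s['tool_rot'])
cv2.imwrite('pics/m1.png',np.hstack([cv2.resize(a,(400,300)),cv2.resize(a2[100:250,150:350],(400,300))]))
for P in [(588,67,75),(593,-31,75)]: print(proj('wrist',P,s))
E
```

```text
[522.49186572  22.90041029 196.40205406] [-3.13321670e+00  3.09498240e-04  1.62599616e+00]
[364.3 156.8]
[356.2 261.4]
```

View pics/m1.png

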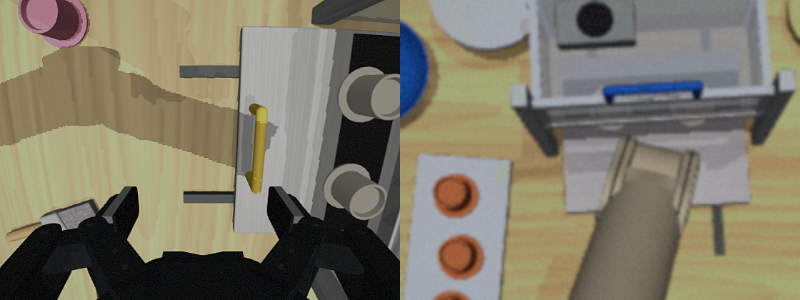

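Left: the yellow bar runs (259,110) to (257,188), as predicted. The two white pots are on the mat at (370,95) and (360,188). Grasp the bar.

Call:
{"op": "move_arm", "data": {
  "plan": [
    [[34, -2, 0], [0, 0, 0], 1],
    [[34, -3, 0], [0, 0, 0], 1],
    [[0, 0, -45], [0, 0, 0], 1],
    [[0, 0, -45], [0, 0, 0], 1],
    [[0, 0, -45], [0, 0, 0], 1],
    [[0, 0, 0], [0, 0, 0], 0],
    [[0, 0, 0], [0, 0, 0], 0],
    [[0, 0, 0], [0, 0, 0], 0],
    [[0, 0, 0], [0, 0, 0], 0],
    [[0, 0, 0], [0, 0, 0], 0]
  ]
}}

```text
clock: 10.28
eef_pos: [594.1, 17.9, 66.2]
tool_rot: [3.14, -0.001, 1.626]
force: [-1.7, 0.0, 8.3]
width: 11.8
gripper_force: 58.5
```

Call:
{"op": "move_arm", "data": {
  "plan": [
    [[0, 0, 0], [0, 0, 0], 0],
    [[-3, 0, 0], [0, 0, 0], 0],
    [[-6, 0, 0], [0, 0, 0], 0],
    [[-10, 0, 0], [0, 0, 0], 0],
    [[-12, -1, 0], [0, 0, 0], 0],
    [[-14, -1, 0], [0, 0, 0], 0],
    [[-14, -1, 0], [0, 0, 0], 0],
    [[-14, -1, 0], [0, 0, 0], 0],
    [[-14, -1, 0], [0, 0, 0], 0],
    [[-14, -1, 0], [0, 0, 0], 0]
  ]
}}

```text
clock: 11.52
eef_pos: [496.0, 12.3, 66.2]
tool_rot: [3.134, -0.0, 1.627]
force: [4.8, 1.9, 9.8]
width: 11.9
gripper_force: 59.3
```

Call:
{"op": "move_arm", "data": {
  "plan": [
    [[-14, -1, 0], [0, 0, 0], 0],
    [[-12, 0, 0], [0, 0, 0], 0],
    [[-12, -1, 0], [0, 0, 0], 0],
    [[-10, 0, 0], [0, 0, 0], 0],
    [[-8, 0, 0], [0, 0, 0], 0],
    [[-6, -1, 0], [0, 0, 0], 0],
    [[-4, 0, 0], [0, 0, 0], 0],
    [[0, 0, 0], [0, 0, 0], 0]
  ]
}}

```text
clock: 12.52
eef_pos: [429.1, 8.5, 66.1]
tool_rot: [3.135, 0.0, 1.626]
force: [1.8, 0.0, 17.9]
width: 11.8
gripper_force: 60.2
```

Call:
{"op": "move_arm", "data": {
  "plan": [
    [[-4, 0, 0], [0, 0, 0], 0],
    [[0, 0, 0], [0, 0, 0], 0]
  ]
}}

```text
clock: 12.78
eef_pos: [428.1, 8.4, 66.1]
tool_rot: [3.13, 0.002, 1.626]
force: [5.9, 0.1, 12.0]
width: 11.8
gripper_force: 59.7
```

Call:
{"op": "move_arm", "data": {
  "plan": [
    [[-4, 0, 0], [0, 0, 0], 0],
    [[0, 0, 0], [0, 0, 0], 0]
  ]
}}

```text
clock: 13.02
eef_pos: [428.1, 8.4, 66.2]
tool_rot: [3.123, 0.003, 1.627]
force: [12.8, 0.7, 3.1]
width: 11.5
gripper_force: 59.1
```

Call:
{"op": "move_arm", "data": {
  "plan": [
    [[6, 0, 0], [0, 0, 0], 0],
    [[0, 0, 0], [0, 0, 0], 1],
    [[0, 0, 0], [0, 0, 0], 1],
    [[0, 0, 0], [0, 0, 0], 1],
    [[0, 0, 0], [0, 0, 0], 1],
    [[0, 0, 40], [0, 0, 0], 1],
    [[0, 0, 50], [0, 0, 0], 1],
    [[0, 0, 50], [0, 0, 0], 1],
    [[0, 0, 0], [0, 0, 0], 1]
  ]
}}

```text
clock: 14.15
eef_pos: [426.7, 8.9, 207.1]
tool_rot: [3.135, -0.001, 1.627]
force: [-1.0, 0.2, 0.8]
width: 85.3
gripper_force: 0.0
```

Call:
{"op": "move_arm", "data": {
  "plan": [
    [[40, 0, 0], [0, 0, 0], 1],
    [[40, 0, 0], [0, 0, 0], 1],
    [[0, 0, 0], [0, 0, 0], 1]
  ]
}}

```text
clock: 14.52
eef_pos: [506.6, 8.9, 203.2]
tool_rot: [3.141, 0.001, 1.627]
force: [-1.0, -0.3, 0.4]
width: 85.4
gripper_force: 0.0
```

```bash
python3 - <<'E'
from h import *
s,a=snap('wrist','w2.png'); _,a2=snap('top','t2.png'); _,a3=snap('scene','s4.png')
print(s['eef_pos'],s['tool_rot'])
cv2.imwrite('pics/m2.png',np.hstack([a,cv2.resize(a3[170:310,220:300],(240,420))]))
E
```

```text
[506.63740548   8.86358788 203.15880106] [3.14106720e+00 9.70694696e-04 1.62694753e+00]
```

View pics/m2.png

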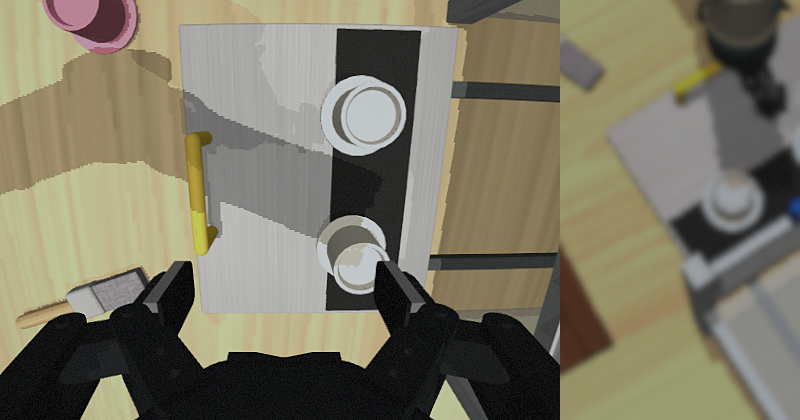

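The rack is out with both white pots on the mat: rims at (371,114) and (361,268), and mat corners at (338,29), (421,31), (327,309).

```bash
python3 - <<'E'
from h import *
s=status.read_state()
for n,p,z in [('d0',(372,115),86),('d1',(361,268),86),('d0s',(359,115),37),('d1s',(351,250),37),('m1',(338,29),30),('m2',(421,31),30),('m3',(327,309),30)]: print(n,at('wrist',p,z,s))
E
```

```text
d0 [570.2  87.6  86. ]
d1 [578.3 -49.8  86. ]
d0s [570.8  88.2  37. ]
d1s [579.3 -53.1  37. ]
m1 [544.3 164.9  30. ]
m2 [623.  169.3  30. ]
m3 [ 561.8 -133.8   30. ]
```

Call:
{"op": "move_arm", "data": {
  "plan": [
    [[32, 40, 0], [0, 0, 0], 1],
    [[32, 39, 0], [0, 0, 0], 1],
    [[0, 0, -50], [0, 0, 0], 1],
    [[0, 0, -50], [0, 0, 0], 1],
    [[0, 0, -40], [0, 0, 0], 1],
    [[0, 0, -20], [0, 0, 0], 1],
    [[0, 0, 0], [0, 0, 0], 0],
    [[0, 0, 0], [0, 0, 0], 0],
    [[0, 0, 0], [0, 0, 0], 0],
    [[0, 0, 0], [0, 0, 0], 0]
  ]
}}

```text
clock: 15.92
eef_pos: [569.7, 87.8, 45.9]
tool_rot: [3.139, -0.0, 1.626]
force: [0.2, -0.4, 7.0]
width: 52.3
gripper_force: 63.0
```

Call:
{"op": "move_arm", "data": {
  "plan": [
    [[0, 0, 0], [0, 0, 0], 0],
    [[0, 0, 0], [0, 0, 0], 0]
  ]
}}

```text
clock: 16.18
eef_pos: [569.7, 87.7, 45.9]
tool_rot: [3.139, -0.0, 1.626]
force: [0.9, -0.7, 7.5]
width: 52.0
gripper_force: 63.0
```

Call:
{"op": "move_arm", "data": {
  "plan": [
    [[0, 0, 15], [0, 0, 0], 0],
    [[0, 0, 40], [0, 0, 0], 0],
    [[0, 0, 50], [0, 0, 0], 0],
    [[0, 0, 50], [0, 0, 0], 0],
    [[-20, -40, 0], [0, 0, 0], 0],
    [[-25, -55, 0], [0, 0, 0], 0],
    [[-25, -55, 0], [0, 0, 0], 0],
    [[-25, -55, 0], [0, 0, 0], 0],
    [[-25, -55, 0], [0, 0, 0], 0],
    [[-25, -55, 0], [0, 0, 0], 0]
  ]
}}

```text
clock: 17.42
eef_pos: [422.1, -228.2, 200.0]
tool_rot: [3.141, -0.001, 1.627]
force: [2.0, -0.7, -1.7]
width: 52.4
gripper_force: 63.2
```

Call:
{"op": "move_arm", "data": {
  "plan": [
    [[-25, -55, 0], [0, 0, 0], 0],
    [[-20, -40, 0], [0, 0, 0], 0],
    [[-5, -18, 0], [0, 0, 0], 0],
    [[0, 0, -40], [0, 0, 0], 0],
    [[0, 0, -40], [0, 0, 0], 0],
    [[0, 0, -30], [0, 0, 0], 0],
    [[0, 0, 0], [0, 0, 0], 0]
  ]
}}

```text
clock: 18.3
eef_pos: [372.1, -338.6, 88.2]
tool_rot: [-3.138, -0.004, 1.626]
force: [0.0, 0.7, -1.2]
width: 51.9
gripper_force: 63.3
```

Lower so the base meets 18 mm: TCP about 34.

Call:
{"op": "move_arm", "data": {
  "plan": [
    [[0, 0, -30], [0, 0, 0], 0],
    [[0, 0, -15], [0, 0, 0], 0],
    [[0, 0, -6], [0, 0, 0], 0],
    [[0, 0, 0], [0, 0, 0], 0]
  ]
}}

```text
clock: 18.8
eef_pos: [373.8, -340.4, 38.8]
tool_rot: [3.141, 0.0, 1.626]
force: [0.1, -0.3, -1.6]
width: 52.5
gripper_force: 63.3
```

Call:
{"op": "move_arm", "data": {
  "plan": [
    [[0, 0, -3], [0, 0, 0], 0],
    [[0, 0, 0], [0, 0, 0], 0]
  ]
}}

```text
clock: 19.05
eef_pos: [373.8, -340.2, 35.6]
tool_rot: [3.141, 0.0, 1.626]
force: [-0.4, 0.1, -1.9]
width: 52.2
gripper_force: 63.3
```

Call:
{"op": "move_arm", "data": {
  "plan": [
    [[0, 0, -2], [0, 0, 0], 0],
    [[0, 0, 0], [0, 0, 0], 0.7],
    [[0, 0, 0], [0, 0, 0], 1],
    [[0, 0, 0], [0, 0, 0], 1],
    [[0, 0, 0], [0, 0, 0], 1],
    [[0, 0, 30], [0, 0, 0], 1],
    [[0, 0, 50], [0, 0, 0], 1],
    [[0, 0, 50], [0, 0, 0], 1],
    [[0, 0, 35], [0, 0, 0], 1],
    [[30, 44, 0], [0, 0, 0], 1]
  ]
}}

```text
clock: 20.3
eef_pos: [403.4, -300.8, 201.7]
tool_rot: [3.137, 0.007, 1.618]
force: [2.2, 1.0, -0.2]
width: 85.2
gripper_force: 0.0
```

Call:
{"op": "move_arm", "data": {
  "plan": [
    [[35, 49, 0], [0, 0, 0], 1],
    [[35, 49, 0], [0, 0, 0], 1],
    [[35, 49, 0], [0, 0, 0], 1],
    [[35, 49, 0], [0, 0, 0], 1],
    [[35, 49, 0], [0, 0, 0], 1],
    [[0, 0, 0], [0, 0, 0], 1]
  ]
}}

```text
clock: 21.05
eef_pos: [581.0, -44.6, 197.4]
tool_rot: [3.141, -0.003, 1.636]
force: [-0.7, 0.5, 0.7]
width: 85.1
gripper_force: 0.0
```

```bash
python3 - <<'E'
from h import *
s=status.read_state();print(s['eef_pos'])
_,a2=snap('top','t3.png')
for P in [(570,88,37),(578.5,-51,86),(374,-340,74),(595,362,56),(490,348,56),(397,364,56)]: print(proj('top',P))
cv2.imwrite('pics/m3.png',cv2.resize(a2[130:310,130:430],(800,480),interpolation=2))
E
```

```text
[581.0458204  -44.56175814 197.39481423]
[258.4 203.8]
[300.8 199.1]
[392. 263.]
[174.9 195.7]
[178.2 227.6]
[172.4 256.3]
```

View pics/m3.png

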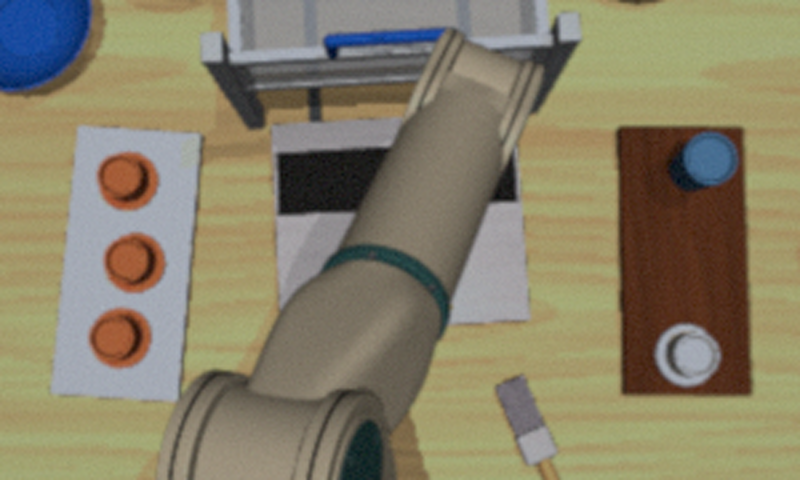

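The first white pot stands on the board at (690,353). Now the second, near (578,-51).

Call:
{"op": "move_arm", "data": {
  "plan": [
    [[-2, -6, 0], [0, 0, 0], 1],
    [[0, 0, -50], [0, 0, 0], 1],
    [[0, 0, -50], [0, 0, 0], 1],
    [[0, 0, -35], [0, 0, 0], 1],
    [[0, 0, -17], [0, 0, 0], 1],
    [[0, 0, 0], [0, 0, 0], 0],
    [[0, 0, 0], [0, 0, 0], 0],
    [[0, 0, 0], [0, 0, 0], 0],
    [[0, 0, 0], [0, 0, 0], 0],
    [[0, 0, 0], [0, 0, 0], 0]
  ]
}}

```text
clock: 22.35
eef_pos: [578.6, -58.1, 48.5]
tool_rot: [3.137, 0.002, 1.626]
force: [0.7, -1.9, 7.6]
width: 51.9
gripper_force: 62.8
```

Call:
{"op": "move_arm", "data": {
  "plan": [
    [[0, 0, 15], [0, 0, 0], 0],
    [[0, 0, 40], [0, 0, 0], 0],
    [[0, 0, 50], [0, 0, 0], 0],
    [[0, 0, 50], [0, 0, 0], 0],
    [[-10, -35, 0], [0, 0, 0], 0],
    [[-15, -50, 0], [0, 0, 0], 0],
    [[-20, -50, 0], [0, 0, 0], 0],
    [[-20, -50, 0], [0, 0, 0], 0],
    [[-15, -50, 0], [0, 0, 0], 0],
    [[-15, -40, 0], [0, 0, 0], 0]
  ]
}}

```text
clock: 23.6
eef_pos: [480.2, -333.8, 202.3]
tool_rot: [-3.141, 0.0, 1.625]
force: [0.4, 0.2, -1.2]
width: 52.0
gripper_force: 63.2
```

Call:
{"op": "move_arm", "data": {
  "plan": [
    [[0, -14, 0], [0, 0, 0], 0],
    [[0, 0, -40], [0, 0, 0], 0],
    [[0, 0, -40], [0, 0, 0], 0],
    [[0, 0, -40], [0, 0, 0], 0],
    [[0, 0, -20], [0, 0, 0], 0],
    [[0, 0, -10], [0, 0, 0], 0],
    [[0, 0, 0], [0, 0, 0], 0]
  ]
}}

```text
clock: 24.48
eef_pos: [482.0, -345.4, 51.3]
tool_rot: [-3.141, -0.001, 1.627]
force: [0.2, -0.0, -1.3]
width: 51.9
gripper_force: 63.2
```

Call:
{"op": "move_arm", "data": {
  "plan": [
    [[0, 0, -9], [0, 0, 0], 0],
    [[0, 0, -4], [0, 0, 0], 0],
    [[0, 0, -2], [0, 0, 0], 0],
    [[0, 0, 0], [0, 0, 0], 0],
    [[0, 0, 0], [0, 0, 0], 0.7],
    [[0, 0, 0], [0, 0, 0], 1],
    [[0, 0, 0], [0, 0, 0], 1],
    [[0, 0, 0], [0, 0, 0], 1],
    [[0, 0, 30], [0, 0, 0], 1],
    [[0, 0, 50], [0, 0, 0], 1]
  ]
}}

```text
clock: 25.72
eef_pos: [480.5, -345.2, 115.7]
tool_rot: [-3.138, -0.002, 1.626]
force: [1.5, -0.4, -0.3]
width: 85.4
gripper_force: 0.0
```

Call:
{"op": "move_arm", "data": {
  "plan": [
    [[0, 0, 50], [0, 0, 0], 1],
    [[0, 0, 40], [0, 0, 0], 1],
    [[0, 60, 0], [0, 0, 0], 1],
    [[0, 60, 0], [0, 0, 0], 1],
    [[0, 60, 0], [0, 0, 0], 1],
    [[0, 60, 0], [0, 0, 0], 1],
    [[0, 60, 0], [0, 0, 0], 1],
    [[0, 60, 0], [0, 0, 0], 1],
    [[0, 60, 0], [0, 0, 0], 1],
    [[0, 60, 0], [0, 0, 0], 1]
  ]
}}

```text
clock: 26.98
eef_pos: [481.5, 135.8, 206.6]
tool_rot: [3.141, -0.0, 1.626]
force: [0.6, -0.7, 0.6]
width: 85.4
gripper_force: 0.0
```

```bash
python3 - <<'E'
from h import *
s,a=snap('wrist','w3.png');print(s['eef_pos'])
_,a2=snap('top','t4.png')
print(proj('top',(482,-345,74)))
cv2.imwrite('pics/m4.png',np.hstack([a,cv2.resize(a2[160:300,330:410],(240,420))]))
for P in [(595,362,56),(490,348,56),(397,364,56)]: print(proj('wrist',P,s))
E
```

```text
[481.48661977 135.77996614 206.5711209 ]
[392.3 229.1]
[433.2 -58.1]
[308.1 -52.6]
[196.8 -78.4]
```

View pics/m4.png

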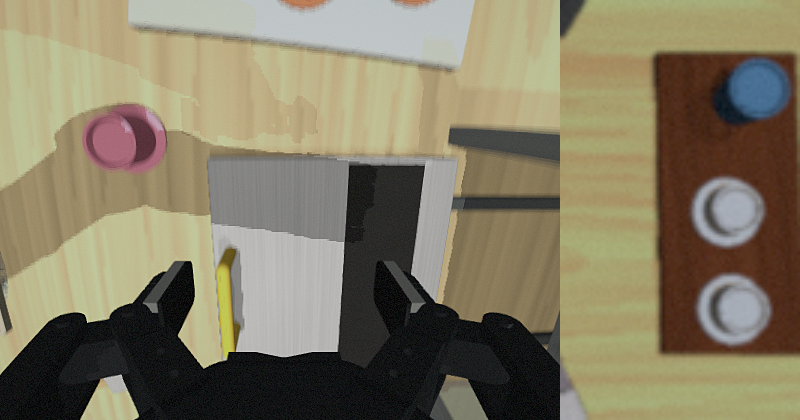

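Both white pots stand on the board. Next, look at the fresh tray from closer.

Call:
{"op": "move_arm", "data": {
  "plan": [
    [[5, 40, 0], [0, 0, 0], 1],
    [[5, 50, 0], [0, 0, 0], 1],
    [[0, 50, 0], [0, 0, 0], 1],
    [[0, 0, 0], [0, 0, 0], 1]
  ]
}}

```text
clock: 27.58
eef_pos: [490.7, 278.6, 205.7]
tool_rot: [-3.141, -0.002, 1.634]
force: [0.1, 0.1, 0.1]
width: 85.2
gripper_force: 0.0
```

```bash
python3 - <<'E'
from h import *
s,a=snap('wrist','w4.png');print(s['eef_pos'])
for P in [(595,362,74),(490,348,74),(397,364,74)]: print(proj('wrist',P,s))
E
```

```text
[490.65658615 278.58283931 205.66554096]
[410.1 114.1]
[288.2 121.8]
[180.5  96.1]
```

View pics/w4.png

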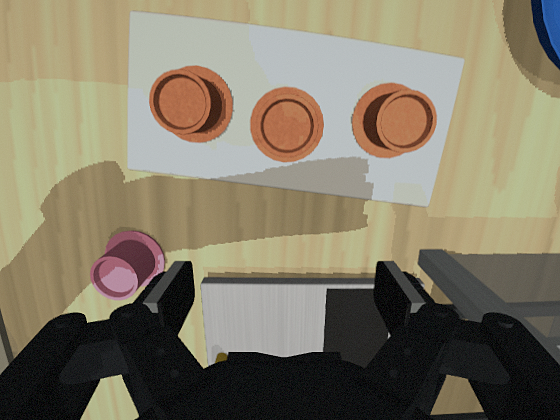

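Rims are at (404,122), (286,125) and (180,102). Now converting them.

```bash
python3 - <<'E'
from h import *
s=status.read_state()
for n,p,z in [('f0',(405,121),74),('f1',(287,125),74),('f2',(180,101),74),('f0s',(392,120),25),('f1s',(287,124),25),('f2s',(193,103),25)]: print(n,at('wrist',p,z,s))
E
```

```text
f0 [592.2 351.9  74. ]
f1 [489.9 341.7  74. ]
f2 [397.2 356.8  74. ]
f0s [597.2 352.9  25. ]
f1s [490.3 341.8  25. ]
f2s [394.5 357.3  25. ]
```

Call:
{"op": "move_arm", "data": {
  "plan": [
    [[50, 37, 0], [0, 0, 0], 1],
    [[53, 37, 0], [0, 0, 0], 1],
    [[0, 0, -50], [0, 0, 0], 1],
    [[0, 0, -50], [0, 0, 0], 1],
    [[0, 0, -40], [0, 0, 0], 1],
    [[0, 0, -30], [0, 0, 0], 1],
    [[0, 0, 0], [0, 0, 0], 0],
    [[0, 0, 0], [0, 0, 0], 0],
    [[0, 0, 0], [0, 0, 0], 0],
    [[0, 0, 0], [0, 0, 0], 0]
  ]
}}

```text
clock: 28.88
eef_pos: [594.0, 346.7, 38.1]
tool_rot: [3.139, -0.001, 1.626]
force: [1.0, -0.5, 4.1]
width: 51.7
gripper_force: 62.8
```

Call:
{"op": "move_arm", "data": {
  "plan": [
    [[0, 0, 0], [0, 0, 0], 0],
    [[0, 0, 15], [0, 0, 0], 0],
    [[0, 0, 40], [0, 0, 0], 0],
    [[0, 0, 50], [0, 0, 0], 0],
    [[0, 0, 50], [0, 0, 0], 0],
    [[-15, -35, 0], [0, 0, 0], 0],
    [[-20, -50, 0], [0, 0, 0], 0],
    [[0, -50, 0], [0, 0, 0], 0],
    [[0, -50, 0], [0, 0, 0], 0],
    [[0, -50, 0], [0, 0, 0], 0]
  ]
}}

```text
clock: 30.12
eef_pos: [557.6, 110.4, 192.1]
tool_rot: [3.141, -0.001, 1.627]
force: [0.6, -0.1, -0.3]
width: 51.6
gripper_force: 63.1
```

Call:
{"op": "move_arm", "data": {
  "plan": [
    [[0, -50, 0], [0, 0, 0], 0],
    [[0, -50, 0], [0, 0, 0], 0],
    [[10, -50, 0], [0, 0, 0], 0],
    [[20, -45, 0], [0, 0, 0], 0],
    [[0, 0, -40], [0, 0, 0], 0],
    [[0, 0, -40], [0, 0, 0], 0],
    [[0, 0, -30], [0, 0, 0], 0],
    [[0, 0, -15], [0, 0, 0], 0],
    [[0, 0, 0], [0, 0, 0], 0]
  ]
}}

```text
clock: 31.25
eef_pos: [587.5, -83.2, 66.1]
tool_rot: [-3.141, -0.0, 1.626]
force: [-0.3, 0.0, -0.8]
width: 51.3
gripper_force: 63.1
```

Call:
{"op": "move_arm", "data": {
  "plan": [
    [[0, 0, -9], [0, 0, 0], 0],
    [[0, 0, -5], [0, 0, 0], 0],
    [[0, 0, -3], [0, 0, 0], 0],
    [[0, 0, 0], [0, 0, 0], 0],
    [[0, 0, 0], [0, 0, 0], 0.7],
    [[0, 0, 0], [0, 0, 0], 1],
    [[0, 0, 0], [0, 0, 0], 1],
    [[0, 0, 0], [0, 0, 0], 1],
    [[0, 0, 30], [0, 0, 0], 1],
    [[0, 0, 60], [0, 0, 0], 1]
  ]
}}

```text
clock: 32.5
eef_pos: [586.1, -82.9, 138.1]
tool_rot: [-3.136, -0.001, 1.626]
force: [1.1, -0.5, 0.4]
width: 85.2
gripper_force: 0.0
```

Call:
{"op": "move_arm", "data": {
  "plan": [
    [[0, 0, 60], [0, 0, 0], 1],
    [[-15, 40, 0], [0, 0, 0], 1],
    [[-15, 60, 0], [0, 0, 0], 1],
    [[-15, 60, 0], [0, 0, 0], 1],
    [[-15, 60, 0], [0, 0, 0], 1],
    [[-15, 60, 0], [0, 0, 0], 1],
    [[-12, 60, 0], [0, 0, 0], 1],
    [[-10, 50, 0], [0, 0, 0], 1],
    [[0, 30, 0], [0, 0, 0], 1],
    [[0, 0, 0], [0, 0, 0], 1]
  ]
}}

```text
clock: 33.75
eef_pos: [489.7, 339.9, 198.8]
tool_rot: [-3.141, -0.001, 1.632]
force: [-0.3, 0.1, 0.2]
width: 85.6
gripper_force: 0.0
```

Call:
{"op": "move_arm", "data": {
  "plan": [
    [[0, 3, -50], [0, 0, 0], 1],
    [[0, 0, -50], [0, 0, 0], 1],
    [[0, 0, -40], [0, 0, 0], 1],
    [[0, 0, -23], [0, 0, 0], 1],
    [[0, 0, 0], [0, 0, 0], 0],
    [[0, 0, 0], [0, 0, 0], 0],
    [[0, 0, 0], [0, 0, 0], 0],
    [[0, 0, 0], [0, 0, 0], 0],
    [[0, 0, 0], [0, 0, 0], 0]
  ]
}}

```text
clock: 34.88
eef_pos: [491.8, 339.8, 37.6]
tool_rot: [3.14, -0.001, 1.626]
force: [0.2, -1.8, 7.0]
width: 51.9
gripper_force: 63.4
```

Call:
{"op": "move_arm", "data": {
  "plan": [
    [[0, 0, 15], [0, 0, 0], 0],
    [[0, 0, 40], [0, 0, 0], 0],
    [[0, 0, 50], [0, 0, 0], 0],
    [[0, 0, 50], [0, 0, 0], 0],
    [[10, -35, 0], [0, 0, 0], 0],
    [[20, -50, 0], [0, 0, 0], 0],
    [[20, -50, 0], [0, 0, 0], 0],
    [[20, -50, 0], [0, 0, 0], 0],
    [[10, -50, 0], [0, 0, 0], 0],
    [[10, -50, 0], [0, 0, 0], 0]
  ]
}}

```text
clock: 36.12
eef_pos: [580.8, 53.2, 191.9]
tool_rot: [3.141, -0.0, 1.626]
force: [-0.3, -0.6, -0.9]
width: 52.0
gripper_force: 63.2
```

Call:
{"op": "move_arm", "data": {
  "plan": [
    [[8, -39, 0], [0, 0, 0], 0],
    [[0, 0, 0], [0, 0, 0], 0],
    [[0, 0, -40], [0, 0, 0], 0],
    [[0, 0, -40], [0, 0, 0], 0],
    [[0, 0, -30], [0, 0, 0], 0],
    [[0, 0, -15], [0, 0, 0], 0],
    [[0, 0, 0], [0, 0, 0], 0]
  ]
}}

```text
clock: 37.0
eef_pos: [588.4, 16.3, 66.0]
tool_rot: [-3.14, -0.0, 1.627]
force: [-0.8, 0.5, -1.0]
width: 52.1
gripper_force: 63.2
```

Place, then go to the third at (396,357).

Call:
{"op": "move_arm", "data": {
  "plan": [
    [[0, 0, -9], [0, 0, 0], 0],
    [[0, 0, -5], [0, 0, 0], 0],
    [[0, 0, -3], [0, 0, 0], 0],
    [[0, 0, 0], [0, 0, 0], 0],
    [[0, 0, 0], [0, 0, 0], 0.7],
    [[0, 0, 0], [0, 0, 0], 1],
    [[0, 0, 0], [0, 0, 0], 1],
    [[0, 0, 0], [0, 0, 0], 1],
    [[0, 0, 30], [0, 0, 0], 1],
    [[0, 0, 60], [0, 0, 0], 1]
  ]
}}

```text
clock: 38.25
eef_pos: [587.0, 15.8, 138.2]
tool_rot: [-3.136, -0.0, 1.626]
force: [2.1, 1.0, -0.1]
width: 85.7
gripper_force: 0.0
```

Call:
{"op": "move_arm", "data": {
  "plan": [
    [[0, 0, 60], [0, 0, 0], 1],
    [[-15, 40, 0], [0, 0, 0], 1],
    [[-30, 45, 0], [0, 0, 0], 1],
    [[-30, 50, 0], [0, 0, 0], 1],
    [[-30, 50, 0], [0, 0, 0], 1],
    [[-30, 50, 0], [0, 0, 0], 1],
    [[-25, 50, 0], [0, 0, 0], 1],
    [[-20, 35, 0], [0, 0, 0], 1],
    [[-12, 20, 0], [0, 0, 0], 1],
    [[0, 0, 0], [0, 0, 0], 1]
  ]
}}

```text
clock: 39.5
eef_pos: [395.4, 357.4, 199.1]
tool_rot: [-3.141, -0.0, 1.631]
force: [-0.3, -0.8, 0.1]
width: 85.3
gripper_force: 0.0
```

```bash
python3 - <<'E'
from h import *
s,a=snap('wrist','w5.png');print(s['eef_pos'])
_,t=snap('top','t5.png');_,c=snap('scene','s5.png')
cv2.imwrite('pics/m5.png',np.hstack([cv2.resize(t[120:320,120:420],(450,300)),cv2.resize(c[170:310,240:400],(343,300))]))
print(proj('top',(396,357,74)))
E
```

```text
[395.43156498 357.35435994 199.05649175]
[173.2 256.6]
```

View pics/m5.png

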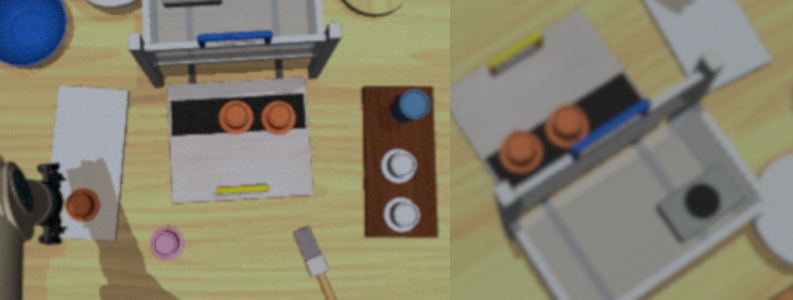

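Two brown pots are on the mat, two white ones on the board, and the third brown pot is still in place.

Call:
{"op": "move_arm", "data": {
  "plan": [
    [[0, 0, -50], [0, 0, 0], 1],
    [[0, 0, -50], [0, 0, 0], 1],
    [[0, 0, -40], [0, 0, 0], 1],
    [[0, 0, -23], [0, 0, 0], 1],
    [[0, 0, 0], [0, 0, 0], 0],
    [[0, 0, 0], [0, 0, 0], 0],
    [[0, 0, 0], [0, 0, 0], 0],
    [[0, 0, 0], [0, 0, 0], 0],
    [[0, 0, 0], [0, 0, 0], 0]
  ]
}}

```text
clock: 40.78
eef_pos: [397.7, 355.9, 37.5]
tool_rot: [3.14, -0.001, 1.626]
force: [0.7, -1.2, 5.9]
width: 52.5
gripper_force: 63.1
```

Call:
{"op": "move_arm", "data": {
  "plan": [
    [[0, 0, 15], [0, 0, 0], 0],
    [[0, 0, 40], [0, 0, 0], 0],
    [[0, 0, 50], [0, 0, 0], 0],
    [[0, 0, 50], [0, 0, 0], 0],
    [[25, -25, 0], [0, 0, 0], 0],
    [[30, -40, 0], [0, 0, 0], 0],
    [[30, -40, 0], [0, 0, 0], 0],
    [[30, -40, 0], [0, 0, 0], 0],
    [[30, -40, 0], [0, 0, 0], 0],
    [[25, -40, 0], [0, 0, 0], 0]
  ]
}}

```text
clock: 42.02
eef_pos: [567.6, 129.4, 192.1]
tool_rot: [3.141, -0.0, 1.626]
force: [-0.0, -0.0, -1.0]
width: 52.3
gripper_force: 63.1
```

Call:
{"op": "move_arm", "data": {
  "plan": [
    [[16, -18, 0], [0, 0, 0], 0],
    [[0, 0, 0], [0, 0, 0], 0],
    [[0, 0, -40], [0, 0, 0], 0],
    [[0, 0, -40], [0, 0, 0], 0],
    [[0, 0, -30], [0, 0, 0], 0],
    [[0, 0, -15], [0, 0, 0], 0],
    [[0, 0, 0], [0, 0, 0], 0]
  ]
}}

```text
clock: 42.9
eef_pos: [582.0, 113.5, 66.0]
tool_rot: [-3.14, -0.0, 1.627]
force: [-0.1, 0.6, -1.3]
width: 52.0
gripper_force: 63.1
```

Place, rise, and move over the rack's front to check everything.

Call:
{"op": "move_arm", "data": {
  "plan": [
    [[0, 0, -9], [0, 0, 0], 0],
    [[0, 0, -5], [0, 0, 0], 0],
    [[0, 0, -3], [0, 0, 0], 0],
    [[0, 0, 0], [0, 0, 0], 0],
    [[0, 0, 0], [0, 0, 0], 0.7],
    [[0, 0, 0], [0, 0, 0], 1],
    [[0, 0, 0], [0, 0, 0], 1],
    [[0, 0, 0], [0, 0, 0], 1],
    [[0, 0, 30], [0, 0, 0], 1],
    [[0, 0, 60], [0, 0, 0], 1]
  ]
}}

```text
clock: 44.15
eef_pos: [581.0, 112.6, 138.2]
tool_rot: [-3.136, 0.001, 1.626]
force: [0.4, 0.7, 0.3]
width: 85.4
gripper_force: 0.0
```

Call:
{"op": "move_arm", "data": {
  "plan": [
    [[0, 0, 60], [0, 0, 0], 1],
    [[-30, -20, 0], [0, 0, 0], 1],
    [[-40, -30, 0], [0, 0, 0], 1],
    [[-40, -30, 0], [0, 0, 0], 1],
    [[-40, -25, 0], [0, 0, 0], 1],
    [[-4, 0, 0], [0, 0, 0], 1],
    [[0, 0, 0], [0, 0, 0], 1]
  ]
}}

```text
clock: 45.02
eef_pos: [429.6, 8.0, 199.7]
tool_rot: [3.14, -0.0, 1.626]
force: [0.3, 0.6, -0.4]
width: 84.8
gripper_force: 0.0
```

```bash
python3 - <<'E'
from h import *
s,a=snap('wrist','w6.png');print(s['eef_pos'])
_,t=snap('top','t6.png');_,c=snap('scene','s6.png')
cv2.imwrite('pics/m6.png',np.hstack([a[:, :],cv2.resize(t[190:270,345:405],(240,320)) if 0 else np.vstack([cv2.resize(t[180:285,345:405],(240,420))])]))
print(proj('wrist',(432,8,75),s))
E
```

```text
[429.60297348   8.00604571 199.65342992]
[286.2 201.5]
```

View pics/m6.png

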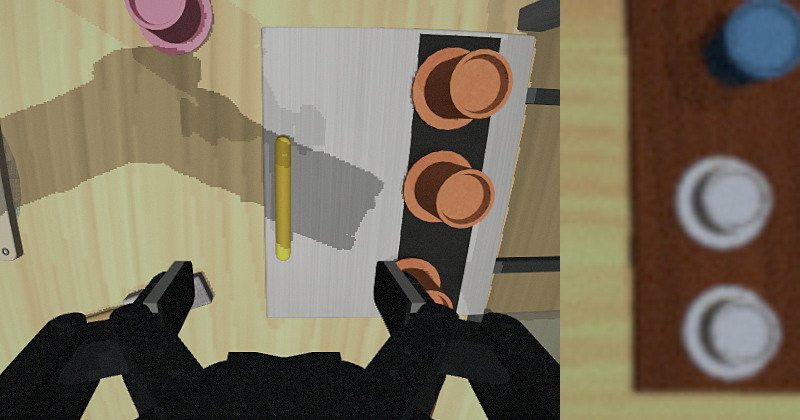

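All three brown pots stand on the mat and both white ones on the board. Slide the rack home by the yellow bar at (283,200).

Call:
{"op": "move_arm", "data": {
  "plan": [
    [[-1, 0, -45], [0, 0, 0], 1],
    [[0, 0, -45], [0, 0, 0], 1],
    [[0, 0, -44], [0, 0, 0], 1],
    [[0, 0, 0], [0, 0, 0], 0],
    [[0, 0, 0], [0, 0, 0], 0],
    [[0, 0, 0], [0, 0, 0], 0],
    [[0, 0, 0], [0, 0, 0], 0],
    [[0, 0, 0], [0, 0, 0], 0],
    [[0, 0, 0], [0, 0, 0], 0]
  ]
}}

```text
clock: 46.3
eef_pos: [428.8, 7.9, 66.7]
tool_rot: [3.139, -0.001, 1.627]
force: [-0.3, -0.2, 9.9]
width: 11.6
gripper_force: 58.5
```

Call:
{"op": "move_arm", "data": {
  "plan": [
    [[3, 0, 0], [0, 0, 0], 0],
    [[6, 0, 0], [0, 0, 0], 0],
    [[10, 1, 0], [0, 0, 0], 0],
    [[12, 1, 0], [0, 0, 0], 0],
    [[12, 1, 0], [0, 0, 0], 0],
    [[12, 0, 0], [0, 0, 0], 0],
    [[12, 1, 0], [0, 0, 0], 0],
    [[12, 1, 0], [0, 0, 0], 0],
    [[12, 0, 0], [0, 0, 0], 0],
    [[12, 1, 0], [0, 0, 0], 0]
  ]
}}

```text
clock: 47.55
eef_pos: [530.1, 13.7, 66.7]
tool_rot: [-3.141, -0.001, 1.627]
force: [-4.0, -0.9, 8.8]
width: 11.6
gripper_force: 58.7
```

Call:
{"op": "move_arm", "data": {
  "plan": [
    [[12, 1, 0], [0, 0, 0], 0],
    [[12, 0, 0], [0, 0, 0], 0],
    [[12, 1, 0], [0, 0, 0], 0],
    [[12, 1, 0], [0, 0, 0], 0],
    [[10, 1, 0], [0, 0, 0], 0],
    [[8, 0, 0], [0, 0, 0], 0],
    [[5, 0, 0], [0, 0, 0], 0],
    [[0, 0, 0], [0, 0, 0], 0]
  ]
}}

```text
clock: 48.55
eef_pos: [602.4, 17.8, 66.8]
tool_rot: [3.14, -0.0, 1.627]
force: [-0.8, 0.2, 4.7]
width: 11.4
gripper_force: 58.9
```

Call:
{"op": "move_arm", "data": {
  "plan": [
    [[4, 0, 0], [0, 0, 0], 0],
    [[3, 0, 0], [0, 0, 0], 0],
    [[0, 0, 0], [0, 0, 0], 0]
  ]
}}

```text
clock: 48.92
eef_pos: [608.0, 18.2, 66.8]
tool_rot: [-3.14, -0.001, 1.627]
force: [-3.8, -0.1, 8.5]
width: 11.5
gripper_force: 59.4
```

Call:
{"op": "move_arm", "data": {
  "plan": [
    [[3, 0, 0], [0, 0, 0], 0],
    [[0, 0, 0], [0, 0, 0], 0],
    [[0, 0, 0], [0, 0, 0], 0]
  ]
}}

```text
clock: 49.3
eef_pos: [608.0, 18.2, 66.8]
tool_rot: [-3.135, -0.002, 1.627]
force: [-9.2, 0.4, 14.5]
width: 11.1
gripper_force: 60.0
```

The rack is on its home stop. Release and go up to the blue bar.

Call:
{"op": "move_arm", "data": {
  "plan": [
    [[-4, 0, 0], [0, 0, 0], 0],
    [[0, 0, 0], [0, 0, 0], 1],
    [[0, 0, 0], [0, 0, 0], 1],
    [[0, 0, 0], [0, 0, 0], 1],
    [[0, 0, 0], [0, 0, 0], 1],
    [[0, 0, 30], [0, 0, 0], 1],
    [[-20, 0, 50], [0, 0, 0], 1],
    [[-20, 0, 50], [0, 0, 0], 1],
    [[0, 0, 60], [0, 0, 0], 1],
    [[0, 0, 60], [0, 0, 0], 1]
  ]
}}

```text
clock: 50.55
eef_pos: [567.3, 17.6, 317.2]
tool_rot: [-3.141, -0.0, 1.626]
force: [2.1, 0.2, -0.1]
width: 85.2
gripper_force: 0.0
```

Call:
{"op": "move_arm", "data": {
  "plan": [
    [[0, 0, 60], [0, 0, 0], 1],
    [[0, 0, 30], [0, 0, 0], 1],
    [[40, 2, 0], [0, 0, 0], 1],
    [[40, 2, 0], [0, 0, 0], 1],
    [[35, 1, 0], [0, 0, 0], 1],
    [[0, 0, 0], [0, 0, 0], 1]
  ]
}}

```text
clock: 51.3
eef_pos: [684.1, 22.6, 403.3]
tool_rot: [-3.14, 0.001, 1.627]
force: [0.3, -0.1, -1.2]
width: 85.5
gripper_force: 0.0
```

```bash
python3 - <<'E'
from h import *
s,a=snap('wrist','w7.png');print(s['eef_pos'])
for P in [(682.5,84,345),(686,24,345)]: print(proj('wrist',P,s))
E
```

```text
[684.1414712   22.56732779 403.26500079]
[286.7 135. ]
[286.7 224. ]
```

View pics/w7.png

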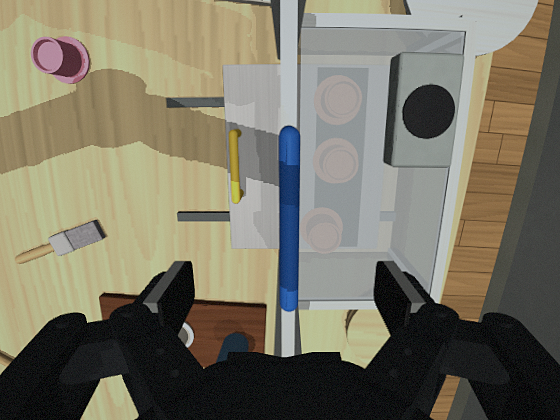

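Pots stand on the mat at (337,98), (335,160) and (322,228). The blue bar is at (289,215). Grip it and lower.

Call:
{"op": "move_arm", "data": {
  "plan": [
    [[3, 0, -20], [0, 0, 0], 1],
    [[0, 0, -25], [0, 0, 0], 1],
    [[0, 0, -25], [0, 0, 0], 1],
    [[0, 0, -3], [0, 0, 0], 1],
    [[0, 0, 0], [0, 0, 0], 0],
    [[0, 0, 0], [0, 0, 0], 0],
    [[0, 0, 0], [0, 0, 0], 0],
    [[0, 0, 0], [0, 0, 0], 0],
    [[0, 0, 0], [0, 0, 0], 0],
    [[0, 0, 0], [0, 0, 0], 0]
  ]
}}

```text
clock: 52.6
eef_pos: [687.7, 22.6, 333.1]
tool_rot: [3.137, 0.001, 1.627]
force: [5.5, -0.4, 0.4]
width: 11.8
gripper_force: 58.5
```

Call:
{"op": "move_arm", "data": {
  "plan": [
    [[0, 0, -5], [0, 0, 0], 0],
    [[0, 0, -10], [0, 0, 0], 0],
    [[0, 0, -12], [0, 0, 0], 0],
    [[0, 0, -12], [0, 0, 0], 0],
    [[0, 0, -12], [0, 0, 0], 0],
    [[0, 0, -12], [0, 0, 0], 0],
    [[0, 0, -12], [0, 0, 0], 0],
    [[0, 0, -12], [0, 0, 0], 0],
    [[0, 0, -12], [0, 0, 0], 0],
    [[0, 0, -10], [0, 0, 0], 0]
  ]
}}

```text
clock: 53.85
eef_pos: [687.7, 22.6, 223.7]
tool_rot: [3.137, 0.0, 1.627]
force: [5.7, -0.4, 3.0]
width: 11.5
gripper_force: 58.8
```

Call:
{"op": "move_arm", "data": {
  "plan": [
    [[0, 0, -8], [0, 0, 0], 0],
    [[0, 0, -8], [0, 0, 0], 0],
    [[0, 0, -6], [0, 0, 0], 0],
    [[0, 0, -4], [0, 0, 0], 0],
    [[0, 0, 0], [0, 0, 0], 0]
  ]
}}

```text
clock: 54.48
eef_pos: [687.7, 22.6, 197.3]
tool_rot: [3.138, 0.001, 1.627]
force: [6.3, -0.3, -1.2]
width: 11.7
gripper_force: 58.4
```

Call:
{"op": "move_arm", "data": {
  "plan": [
    [[0, 0, -3], [0, 0, 0], 0],
    [[0, 0, -2], [0, 0, 0], 0],
    [[0, 0, 0], [0, 0, 0], 0]
  ]
}}

```text
clock: 54.85
eef_pos: [687.7, 22.6, 193.2]
tool_rot: [3.137, 0.0, 1.627]
force: [6.0, 0.1, 2.8]
width: 11.8
gripper_force: 59.1
```

Call:
{"op": "move_arm", "data": {
  "plan": [
    [[0, 0, -3], [0, 0, 0], 0],
    [[0, 0, 0], [0, 0, 0], 0]
  ]
}}

```text
clock: 55.1
eef_pos: [687.8, 22.6, 193.0]
tool_rot: [3.136, -0.001, 1.627]
force: [0.7, 2.2, 18.4]
width: 11.4
gripper_force: 60.4
```

Call:
{"op": "move_arm", "data": {
  "plan": [
    [[0, 0, -2], [0, 0, 0], 0],
    [[0, 0, 0], [0, 0, 0], 0]
  ]
}}

```text
clock: 55.35
eef_pos: [687.8, 22.6, 192.9]
tool_rot: [3.135, -0.001, 1.627]
force: [-3.0, 1.9, 27.0]
width: 11.9
gripper_force: 61.4
```

Shut on its stop: 140 mm of travel and force climbing. Release and clear.

Call:
{"op": "move_arm", "data": {
  "plan": [
    [[0, 0, 4], [0, 0, 0], 0],
    [[0, 0, 0], [0, 0, 0], 1],
    [[0, 0, 0], [0, 0, 0], 1],
    [[0, 0, 0], [0, 0, 0], 1],
    [[0, 0, 0], [0, 0, 0], 1],
    [[0, 0, 15], [0, 0, 0], 1],
    [[0, 0, 30], [0, 0, 0], 1],
    [[0, 0, 40], [0, 0, 0], 1],
    [[0, 0, 40], [0, 0, 0], 1],
    [[-30, 0, 0], [0, 0, 0], 1]
  ]
}}

```text
clock: 56.6
eef_pos: [658.9, 21.6, 321.0]
tool_rot: [3.132, 0.002, 1.627]
force: [0.2, 0.8, -1.4]
width: 85.3
gripper_force: 0.0
```

Call:
{"op": "move_arm", "data": {
  "plan": [
    [[-50, 0, 0], [0, 0, 0], 1],
    [[-50, 0, 0], [0, 0, 0], 1],
    [[-50, 0, 0], [0, 0, 0], 1],
    [[0, 0, 0], [0, 0, 0], 1],
    [[0, 0, 0], [0, 0, 0], 1]
  ]
}}

```text
clock: 57.22
eef_pos: [507.0, 22.8, 317.6]
tool_rot: [3.139, -0.001, 1.627]
force: [-0.2, -0.2, 0.4]
width: 85.2
gripper_force: 0.0
```

```bash
python3 - <<'E'
from h import *
_,t=snap('top','t8.png');_,c=snap('scene','s8.png')
cv2.imwrite('pics/m8.png',np.hstack([cv2.resize(t[70:290,140:440],(400,293)),cv2.resize(c[150:350,150:423],(400,293))]))
print(proj('scene',(686,24,205)),proj('scene',(686,24,225)))
E
```

```text
[311.4 238.7] [311.9 237.2]
```

View pics/m8.png

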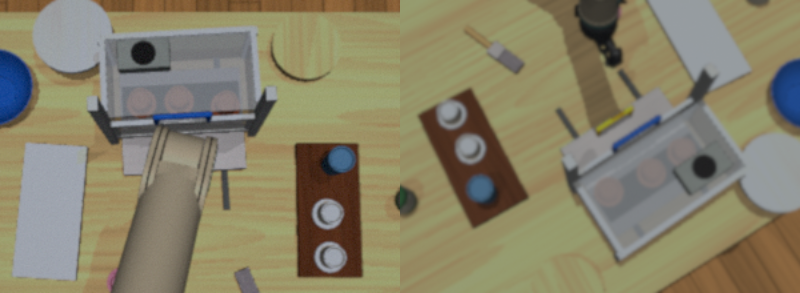

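The sash is shut and the rack is home. Three brown pots stand on the mat, two white ones on the board, and the arm is clear.

```bash
python3 -c "
from cell import ctrl
print(ctrl.finish_job())"
```

```text
the job is handed in; nothing more can be done
None
```

I handed the job in at about 57 s: the sash is shut, the rack is home with the three brown pots upright on its mat, and the two white pots stand on the ware board; no verdict was returned.

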